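Load the glaze tile feeder and zero its gauge

ROBOT

A 6-joint arm with a two-finger parallel gripper is mounted at the origin on the work surface. World frame = base frame: x ahead of the robot, y to its left, z up, the work surface at z = 0. Lengths are in m, angles in rad, forces in N, time in s.
With the tool pointing down it reaches from about 0.275 to 0.975 m from the base axis. Payload 8.4 kg.
Tool frame: the origin (TCP) lies at the very end of the fingers, on their centre line; the grasp point (between the pads) lies 19 mm behind it; x points along the fingers, y is the direction in which the jaws open and shut, and the axes are right-handed (so a half turn about x gives the same grasp; the last joint's range is limited). The gripper opens to 92 mm and grips with 3 to 60 N. Pads are 20 mm wide; open, the fingers measure 128 mm over their backs; the gripper's body (75 mm by 189 mm) begins 69 mm behind the grasp point.
Start: joints at [-1.212, 0.353, 1.633, -0, 1.155, -0.002], TCP at [0.221, -0.585, 0.215] pointing down, gripper open.
Joint ranges: [-2.63, 2.63], [-0.92, 2.1], [0.06, 2.66], [-1.3, 4.44], [0, 2.69], [-3.02, 3.02]. Speed limits (rad/s): [2.22, 2.22, 2.79, 3.14, 3.14, 3.14].

INTERFACE

Orientations are given as a rotation vector (axis times angle).
In Python, from workcell import bot gives the robot as it stands. The module is installed in compiled form; this text tells all that it offers.
- The arm moves only by the tool move_arm, never from a script. Its argument "rows" is text: rows parted by semicolons, each of 7 numbers parted by spaces: the shift along the tool's x, y, z in mm, then the turn, a rotation vector about the tool's x, y, z in degrees, then the opening, from 0 (shut) to 1 (fully open). A call has 1 to 5 rows; each row shifts and turns the commanded pose from where the row before left it, along the tool's axes as they then stand; what a row does not reach is not made up. A row lasts 1/8 s, in which the tool goes at most 62.5 mm and 10.7 degrees, less where a joint would pass 70% of its speed; a pose out of reach is approached as far as the arm can. A call with a gripper value outside its range is refused whole. The fingers move at their own pace and stop on an object; "grip_force" is the grip in N (left out, the last holds). Time passes only in rows, so rows that do not move let the fingers close. It gives the time, the measured TCP pose, the force and the opening at its end, in the units of the state.
- bot.state(): the state, without advancing time (a new reading comes with each control period).
- bot.snapshot(name): name is "scene" or "side" or "wrist"; returns (picture, depth): 400x640x3 uint8, red, green, blue; 400x640 float32, m along the optical axis (not along the pixel's ray), 0 where there is no reading.
- bot.camera_params(name): a dict with "fov_y" (degrees; the focal length in pixels is half the picture's height over the tangent of half this angle, whatever the lens; pixels are square), "cx", "cy" (the principal point, pixels), "rvec" (rotation vector, rad) and "tvec" (3), from world to camera coordinates, as OpenCV has them; the wrist camera has in their place "hand_eye" (4x4, takes a point from camera to tool coordinates, whose origin is the TCP and whose axes are the tool frame's). Camera axes: x right, y down, z forward; pixel columns grow to the right and rows downward; lengths in m; the calibration is good to about 2 mm. A picture is of the moment at which its call begins: read the wrist's pose just before it. camera_params takes no time and is no camera call.
- bot.hand_in(): hands the job in, once; it reports no verdict.
The state is a dict: "clock": time; "q": joint angles; "qd": joint speeds; "effort": joint torques, N m; "tool_pos": TCP position; "orientation": TCP orientation; "contact_force": force on the tool from outside, world axes, zero at the start; "torque": the same for the moment, N m; "opening": opening from 0.0 (shut) to 1.0 (fully open).
Only numpy, scipy, OpenCV 4.12 (cv2) and the standard library are available. Lean on these libraries where they do the work, as an engineer would, in place of code of your own. Each camera call takes 0.05 s, during which the arm holds its last target. There are 200 camera calls.

TASK

Take the wooden cover block out of the mouth of the spring-loaded tile feeder and set it aside. Load every glaze test tile lying on the bench into the feeder, lying flat one on top of another, pressing each one down until both latch hooks snap over it and hold it. When the last tile is latched, turn the bezel of the feeder's gauge until its yellow zero mark stands at the red pointer, and lay the cover block loosely back in the mouth, flat on the hooks, without disturbing the other things on the bench.

Things in the scene. Friction and masses are not known exactly. Their poses are not given: they have to be found in the camera images.
- tile1: glaze test tile, a rigid ceramic slab 60 x 34 x 12 mm, about 55 g, white with a blue band over its middle on all sides; lies flat on the bench at the start; origin at the centre of the slab, x along its 60 mm, y along its 34 mm, z through its 12 mm thickness; it may go in either way up and either way round. Three to five tiles are there; an absent one reads None
- tile2: glaze test tile, a rigid ceramic slab 60 x 34 x 12 mm, about 55 g, white with a green band over its middle on all sides; lies flat on the bench at the start; origin at the centre of the slab, x along its 60 mm, y along its 34 mm, z through its 12 mm thickness; it may go in either way up and either way round. Three to five tiles are there; an absent one reads None
- tile3: glaze test tile, a rigid ceramic slab 60 x 34 x 12 mm, about 55 g, white with a rust-red band over its middle on all sides; lies flat on the bench at the start; origin at the centre of the slab, x along its 60 mm, y along its 34 mm, z through its 12 mm thickness; it may go in either way up and either way round. Three to five tiles are there; an absent one reads None
- tile4: glaze test tile, a rigid ceramic slab 60 x 34 x 12 mm, about 55 g, white with an ochre band over its middle on all sides; lies flat on the bench at the start; origin at the centre of the slab, x along its 60 mm, y along its 34 mm, z through its 12 mm thickness; it may go in either way up and either way round. Three to five tiles are there; an absent one reads None
- tile5: glaze test tile, a rigid ceramic slab 60 x 34 x 12 mm, about 55 g, white with a black band over its middle on all sides; lies flat on the bench at the start; origin at the centre of the slab, x along its 60 mm, y along its 34 mm, z through its 12 mm thickness; it may go in either way up and either way round. Three to five tiles are there; an absent one reads None
- cover_block: dark wooden block 60 x 34 x 24 mm with a thin brass band around it, 45 g; at the start it lies loose in the mouth on the slopes of the two hooks, its centre about 26 mm above point mouth; origin at its centre, x along its 60 mm, y along its 34 mm
- feeder: bolted-down green base plate 120 x 245 x 12 mm (x by y by z) carrying the column and the gauge pedestal; origin on the bench under the column's axis, z up, x along the column's long side. Tiles go in flat, their 60 mm along this x. The gauge pedestal (70 x 70 mm, 82 mm high) stands 130 mm to -y
- mouth (a point): centre of the column at latch height, 92 mm above the bench, axes as the feeder's. Four aluminium corner guides leave a 63 x 37 mm shaft, open over the middle 40 mm of both long sides from top to bottom, so fingers holding a tile across its 34 mm can go down with it. The guides' straight walls end 6 mm above this point, then flare outwards for 12 mm more
- latch_far (a joint): opening angle in rad of the sprung brass hook at the column's +x end (0 closed, about 0.1 to 0.23 as a tile passes). 14 mm wide; hinged 39 mm out and 32 mm above point mouth, it slopes in and down to a toe 25 mm from the axis, underside at latch height; with its bracket it reaches 34 mm above and 52 mm out. A tile laid in rests on both hooks, underside about 13 mm above point mouth
- latch_near (a joint): the like hook at the -x end. A tile pressed straight down spreads both; once its upper face is 3 to 4 mm below point mouth they snap in over it; let go, it rises till that face meets the toes (centre 6 mm below point mouth; the next one under it 18 mm, and so on). Pressed too little, it is pushed up again. The next tile, laid on top, presses the stack down further
- follower (a joint): orange plate, 54 x 26 mm, under the stack: its depth in m. 0 when empty (its top 2 mm below latch height), about 0.034, 0.046, 0.058 with 3, 4, 5 latched tiles; end of travel 0.068. Spring about 3 N at the top plus 200 N per m of depth (16 N at the end of travel); the hooks and rubbing add 1 to 5 N while a tile goes in
- bezel (a joint): angle in rad of the gauge's bezel, a dark knurled round rim 56 mm across, 18 mm high, with a white face, upright axis, on top of the pedestal; positive is anticlockwise from above; at 0 its yellow zero mark points to the feeder's -x. Turned by hand against slight friction (0.05 N m) between -2 and 3.1, it stays where it is left
- pointer (a joint): angle in rad of the red pointer over the gauge's face, positive anticlockwise from above, 0 towards the feeder's -x; driven by the follower, 40 rad per m of depth; it cannot be set by hand. The gauge reads zero when the bezel's angle equals the pointer's
- bezel_top (a point): centre of the bezel's top, on its axis, 103 mm above the bench, 130 mm from point mouth to the feeder's -y; the gripping rim spans from this height to 18 mm below it, the pedestal's top lies 3 mm lower still
- zero_mark (a point): the yellow zero mark on the bezel's face, 20 mm from its axis
- pointer_tip (a point): the tip of the red pointer, 20 mm from the bezel's axis
- glaze_jar: bystander among the tiles: closed jar 44 mm across, 55 mm high, origin under its centre
- mug: bystander: blue mug 80 mm across, 90 mm high, origin under its centre
- bowl: bystander: white bowl 120 mm across, 50 mm high, origin under its centre
- vase: bystander: plaster vase 90 mm across, 140 mm high, origin under its centre
- chuck_block: bystander: plaster block 70 x 50 x 40 mm, origin under its centre
- brush: bystander: paint brush 200 mm long, lying across the back of the bench, origin under its middle
- scraper: bystander: flat scraper 280 mm long, lying across the back of the bench, origin under its middle
Mind the look-alikes: they are no part of the job. What is shaped like the tile1 but pink or purple is not meant.

How it is judged:
On the way, in this order (a step that is already met when the one before it is completed fails the run):
1. every tile is latched in the column, let go (x of tile1 in the frame of mouth between -0.006 and 0.006 m and y of tile1 in the frame of mouth between -0.006 and 0.006 m and z of each of tile1, tile2, tile3, tile4, tile5 in the frame of mouth below -0.003 m and x of tile2 in the frame of mouth between -0.006 and 0.006 m and y of tile2 in the frame of mouth between -0.006 and 0.006 m and x of tile3 in the frame of mouth between -0.006 and 0.006 m and y of tile3 in the frame of mouth between -0.006 and 0.006 m and x of tile4 in the frame of mouth between -0.006 and 0.006 m and y of tile4 in the frame of mouth between -0.006 and 0.006 m and x of tile5 in the frame of mouth between -0.006 and 0.006 m and y of tile5 in the frame of mouth between -0.006 and 0.006 m and contact force between the fingers and tile1 below 0.2 N and contact force between the fingers and tile2 below 0.2 N and contact force between the fingers and tile3 below 0.2 N and contact force between the fingers and tile4 below 0.2 N and contact force between the fingers and tile5 below 0.2 N), for 0.3 s.
2. the bezel's zero mark stands at the pointer (horizontal distance between zero_mark and pointer_tip below 0.003 m and x of tile1 in the frame of mouth between -0.006 and 0.006 m and y of tile1 in the frame of mouth between -0.006 and 0.006 m and z of each of tile1, tile2, tile3, tile4, tile5 in the frame of mouth below -0.003 m and x of tile2 in the frame of mouth between -0.006 and 0.006 m and y of tile2 in the frame of mouth between -0.006 and 0.006 m and x of tile3 in the frame of mouth between -0.006 and 0.006 m and y of tile3 in the frame of mouth between -0.006 and 0.006 m and x of tile4 in the frame of mouth between -0.006 and 0.006 m and y of tile4 in the frame of mouth between -0.006 and 0.006 m and x of tile5 in the frame of mouth between -0.006 and 0.006 m and y of tile5 in the frame of mouth between -0.006 and 0.006 m), for 0.2 s.
At the end, for the whole second after the job is handed in: every tile lies in the column under the latch (centre 3 mm or more below it, within 6 mm of the axis in x and y); zero mark within 3 mm of the pointer tip; cover block level (0.15 rad) on the hooks, centre 18 to 36 mm above the latch height, within 6 mm in x and y; all at rest (all of step 2 and x of cover_block in the frame of mouth between -0.006 and 0.006 m and y of cover_block in the frame of mouth between -0.006 and 0.006 m and z of cover_block in the frame of mouth between 0.018 and 0.036 m and linear speed of each of cover_block, tile1, tile2, tile3, tile4, tile5 below 0.02 m/s and (angle between cover_block's own z axis and vertical below 0.15 rad or angle between cover_block's own z axis and vertical above 2.99 rad) and velocity of joint bezel between -0.05 and 0.05 rad/s); the robot touches nothing.
It fails at once if another thing on the bench is disturbed (moved more than 30 mm) (distance of any of glaze_jar, mug, bowl, vase, chuck_block, brush, scraper from where it was at the start of the episode above 0.03 m).
Of tile1, tile2, tile3, tile4, tile5 only 3 to 5 are there at a start; the rules pass over those that are not, and their reading is None.
At some moment in a run one of tile1, tile2, tile3, tile4, tile5 may be knocked a few centimetres aside while the robot is not near it.
Once in a run the grip may slacken for a moment while it holds something.
It also fails if it takes over 210 s, if anything falls off the work surface, if the arm or the gripper's body presses on something with over 40 N, if the wrist force passes 120 N, or if a joint passes its speed limit or range.

## Working session

There is one attempt and no reset: what is moved stays moved. The work goes in short steps, Python scripts to look and compute and a tool call to move; the robot and the scene stay as the last step left them, time stands still between calls to the robot, and variables do not carry over. Pictures are saved under pics/ and viewed, about 12 in all and at most 16, crops included, and the job is handed in when it is done.

Besides the shell and the picture viewer there is one more tool, called after ">>>" in YAML: its name, and indented under it one key for each argument. move_arm: Moves the arm, as the interface text tells. Its arguments: {"type":"object","properties":{"rows":{"type":"string"},"grip_force":{"type":"number"}},"required":["rows"]}

```bash
mkdir -p pics; cat > h.py <<'E'
import numpy as np,cv2
from workcell import bot
from scipy.spatial.transform import Rotation as R
def cam(n):
    p=bot.camera_params(n); f=200/np.tan(np.radians(p['fov_y'])/2)
    if 'hand_eye' in p:
        s=bot.state(); T=np.eye(4); T[:3,:3]=R.from_rotvec(s['orientation']).as_matrix(); T[:3,3]=s['tool_pos']
        M=T@np.array(p['hand_eye'])
    else:
        W=np.eye(4); W[:3,:3]=R.from_rotvec(np.ravel(p['rvec'])).as_matrix(); W[:3,3]=np.ravel(p['tvec']); M=np.linalg.inv(W)
    return f,p['cx'],p['cy'],M
def look(n,save=None):
    c=cam(n); im,d=bot.snapshot(n)
    f,cx,cy,M=c
    v,u=np.mgrid[:400,:640]
    P=np.stack([(u-cx)/f*d,(v-cy)/f*d,d],-1)@M[:3,:3].T+M[:3,3]
    P[d==0]=np.nan
    if save: cv2.imwrite('pics/'+save,im[:,:,::-1])
    return im,d,P,c
E
python3 - <<'E'
from h import *
for n in('scene','side','wrist'):
    im,d,P,c=look(n,n+'0.png'); np.savez('/tmp/'+n,im=im,P=P); print(n,c)
s=bot.state();print({k:np.round(v,3) for k,v in s.items()})
E
```

```text
scene (np.float64(454.4777381869634), 319.0528716735855, 191.56335934836625, array([[ 0.42307598,  0.78699017, -0.44905812,  1.13471905],
       [ 0.90609153, -0.36866742,  0.20756317, -0.2210725 ],
       [-0.00220292, -0.49470275, -0.86905945,  1.16818059],
       [ 0.        ,  0.        ,  0.        ,  1.        ]]))
side (np.float64(481.5956440441422), 316.05454524906384, 193.29723562198726, array([[-0.98876878, -0.06955128,  0.13228351,  0.36113752],
       [-0.14910363,  0.51958504, -0.8413082 ,  1.28902073],
       [-0.01021847, -0.85158323, -0.52411981,  0.88797515],
       [ 0.        ,  0.        ,  0.        ,  1.        ]]))
wrist (np.float64(318.9212087824463), 319.5956968997719, 192.71930178760059, array([[ 0.35358796, -0.90352104, -0.24212657,  0.28819614],
       [-0.93539855, -0.34216159, -0.08919082, -0.55866017],
       [-0.00226063,  0.25802164, -0.96613649,  0.3831042 ],
       [ 0.        ,  0.        ,  0.        ,  1.        ]]))
{'clock': np.float64(0.15), 'q': array([-1.212,  0.354,  1.634, -0.   ,  1.155, -0.002]), 'qd': array([ 0.001, -0.001, -0.001, -0.001, -0.001, -0.001]), 'effort': array([-0.0000e+00, -5.9421e+01, -3.3447e+01,  7.0000e-02,  2.0000e-02,
       -0.0000e+00]), 'tool_pos': array([ 0.221, -0.584,  0.214]), 'orientation': array([ 2.025,  0.37 , -2.025]), 'contact_force': array([-0.456, -0.31 , -1.052]), 'torque': array([ 0.055, -0.019, -0.004]), 'opening': np.float64(0.998)}
```

View pics/scene0.png

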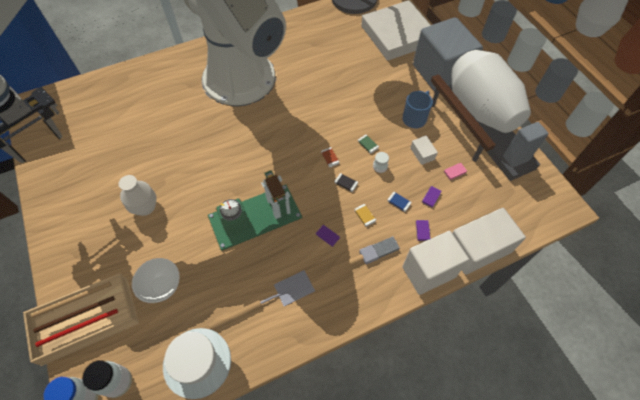

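View pics/side0.png

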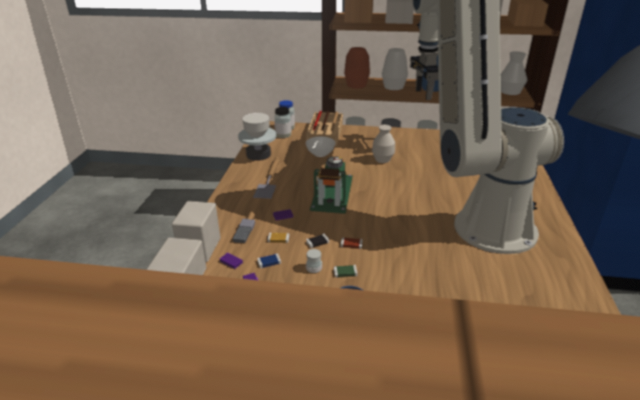

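Tiles in the scene view: rust (331,157), green (368,144), black (347,182), blue (399,201), ochre (364,215). The look-alikes are purple at (327,236), (431,196) and (422,230), and pink at (455,171). Feeder column is at (275,190), gauge at (231,208), jar at (382,162).

```bash
python3 - <<'E'
from h import *
z=np.load('/tmp/scene.npz');im=z['im'];P=z['P']
H=P[...,2]; hsv=cv2.cvtColor(im,cv2.COLOR_RGB2HSV)
print('bench z',np.nanmedian(H[120:140,300:330]),np.nanstd(H[120:140,300:320]))
m=((H>0.006)&(H<0.02)).astype(np.uint8); m[:, :300]=0
n,l,st,ce=cv2.connectedComponentsWithStats(m)
for i in range(1,n):
    if 60<st[i,4]<900:
        k=l==i; q=(P[k][:,:2]*1000).astype(np.float32); r=cv2.minAreaRect(q)
        print(np.round(ce[i]),st[i,4],np.round(r[0]),np.round(r[1]),round(r[2]),np.round(np.nanmedian(H[k]),4),im[int(ce[i][1]),int(ce[i][0])])
g=(hsv[...,0]>50)&(hsv[...,0]<90)&(hsv[...,1]>90)&(H>0.004)&(H<0.02); g[:,:200]=0;g[:,305:]=0
q=(P[g][:,:2]*1000).astype(np.float32); print('green',g.sum(),cv2.minAreaRect(q))
im=im[100:280,190:490]; cv2.imwrite('pics/crop0.png',cv2.resize(im[:,:,::-1],None,fx=2.6,fy=2.6,interpolation=cv2.INTER_CUBIC))
E
```

```text
bench z -0.001362322812476835 0.0023272165703893616
[355.   5.] 323 [-144.  526.] [174.  71.] 67 0.0164 [83 80 81]
[387.  46.] 174 [ 79. 517.] [229. 103.] 31 0.013 [198 194 180]
[425.  77.] 69 [278. 571.] [134.   7.] 1 0.0144 [71 74 70]
[414. 123.] 73 [432. 440.] [79. 37.] 49 0.0137 [55 65 77]
[368. 143.] 181 [444. 269.] [61. 35.] 12 0.011 [ 92 121  89]
[421. 156.] 74 [554. 389.] [84. 41.] 32 0.013 [141 136 125]
[330. 156.] 194 [437. 140.] [36. 62.] 89 0.0108 [126  63  40]
[508. 167.] 133 [708. 613.] [148.  73.] 41 0.0127 [82 83 82]
[456. 170.] 200 [644. 459.] [37. 63.] 1 0.0107 [223 129 156]
[346. 182.] 212 [539. 143.] [60. 38.] 36 0.0109 [66 62 63]
[432. 196.] 213 [689. 348.] [34. 62.] 32 0.0111 [117  66 147]
[400. 201.] 229 [663. 253.] [60. 38.] 27 0.011 [ 58  85 127]
[365. 214.] 239 [659. 143.] [61. 36.] 6 0.0109 [202 160  72]
[423. 230.] 251 [770. 268.] [35. 62.] 61 0.0109 [116  62 146]
[328. 235.] 257 [671.  19.] [61. 36.] 25 0.0112 [72 42 85]
[370. 254.] 716 [771.  81.] [201.  42.] 88 0.0164 [158 159 166]
[414. 282.] 64 [886. 164.] [92. 30.] 20 0.0127 [124 119 110]
green 1088 ((531.1019287109375, -162.18235778808594), (116.46913146972656, 202.22048950195312), 1.3075432777404785)
```

View pics/crop0.png

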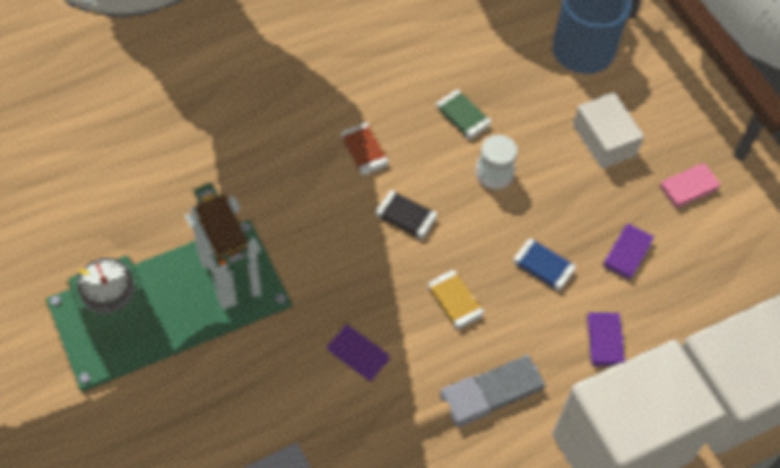

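```bash
python3 - <<'E'
from h import *
s=bot.state(); Rm=R.from_rotvec(s['orientation']).as_matrix(); print(np.round(Rm,3)); print(np.round(bot.camera_params('wrist')['hand_eye'],3))
for n in('scene','side'):
    z=np.load(f'/tmp/{n}.npz');im=z['im'].astype(int);P=z['P'];H=P[...,2]
    near=(P[...,0]>.4)&(P[...,0]<.66)&(P[...,1]>-.32)&(P[...,1]<.02)
    m=near&(H>.125)&(H<.135)&(P[...,1]>-.14); q=(P[m][:,:2]*1000).astype(np.float32); print(n,'block top',m.sum(),cv2.minAreaRect(q))
    m=near&(H>.098)&(H<.108)&(P[...,1]<-.16); q=(P[m][:,:2]*1000).astype(np.float32); print('bezel',m.sum(),cv2.minEnclosingCircle(q), q.mean(0))
    m=near&(H>.006)&(H<.018)&(im[...,1]>im[...,0]*1.3); q=(P[m][:,:2]*1000).astype(np.float32); print('plate',m.sum(),cv2.minAreaRect(q))
E
```

```text
[[-0.     0.353 -0.936]
 [ 0.001 -0.936 -0.353]
 [-1.    -0.001 -0.   ]]
[[ 0.001 -0.258  0.966 -0.169]
 [ 1.     0.001 -0.001 -0.   ]
 [-0.001  0.966  0.258 -0.072]
 [ 0.     0.     0.     1.   ]]
scene block top 289 ((529.9482421875, -70.94805145263672), (34.19443130493164, 103.16967010498047), 88.30493927001953)
bezel 308 ((529.5169067382812, -200.3835906982422), 28.937347412109375) [ 530.24384 -201.14845]
plate 1686 ((530.6051025390625, -144.70204162597656), (238.73431396484375, 119.46223449707031), 89.24961853027344)
side block top 155 ((528.6632690429688, -67.49058532714844), (44.4947624206543, 100.33987426757812), 85.61145782470703)
bezel 107 ((524.2871704101562, -196.51318359375), 32.51319885253906) [ 528.2828  -194.05746]
plate 426 ((527.69921875, -139.02047729492188), (246.34837341308594, 109.93333435058594), 89.21173095703125)
```

View pics/wrist0.png

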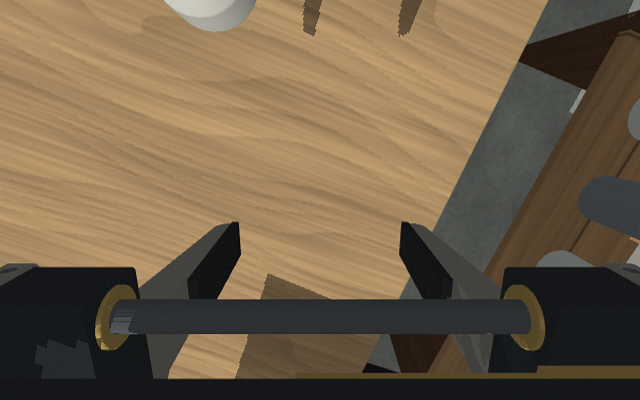

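>>> move_arm:
  rows: "-25 0 0 10.3 0 0 1;-25 0 0 10.4 0 0 1;0 -51 -31 0 0 0 1;0 -51 -31 0 0 0 1;0 -51 -31 0 0 0 1"
  grip_force: 20

```text
clock: 0.78
tool_pos: [0.3142, -0.4302, 0.2644]
orientation: [-2.221, 0.001, 2.221]
contact_force: [0.8, 0.4, 0.1]
opening: 0.999
```

>>> move_arm:
  rows: "0 -51 -31 0 0 0 1;0 -51 -31 0 0 0 1;0 -51 -31 0 0 0 1;0 -51 -31 0 0 0 1;0 -51 -31 0 0 0 1"

```text
clock: 1.4
tool_pos: [0.4695, -0.1751, 0.2646]
orientation: [-2.221, 0.001, 2.221]
contact_force: [0.3, -1.3, 0.4]
opening: 1.0
```

>>> move_arm:
  rows: "0 -51 -31 0 0 0 1;0 -51 -31 0 0 0 1;0 0 0 0 0 0 1;0 0 0 0 0 0 1"

```text
clock: 1.9
tool_pos: [0.5305, -0.0749, 0.2642]
orientation: [2.22, 0.0, -2.222]
contact_force: [-0.8, -0.3, -0.1]
opening: 1.001
```

```bash
cat >> h.py <<'E'
def tool():
    s=bot.state(); Rm=R.from_rotvec(s['orientation']).as_matrix()
    yaw=np.degrees(np.arctan2(Rm[1,1],Rm[0,1])); print('t %.1f'%s['clock'],'tcp',np.round(np.array(s['tool_pos'])*1000,1),'yaw %.1f'%yaw,'tilt',np.round(np.degrees(Rm[:2,0]),2),'op %.3f'%s['opening'],'F',np.round(s['contact_force'],1),'q6 %.2f'%s['q'][5]); return np.array(s['tool_pos'])*1000,yaw,Rm
E
python3 - <<'E'
from h import *
tool()
im,d,P,c=look('wrist','w1.png'); np.savez('/tmp/w1',im=im,P=P)
H=P[...,2]
m=(H>.12)&(H<.140)&(P[...,1]>-.12)&(P[...,1]<-.02)&(abs(P[...,0]-.53)<.07)
print(m.sum(),np.nanmedian(H[m]),cv2.minAreaRect((P[m][:,:2]*1000).astype(np.float32)))
E
```

```text
t 1.9 tcp [530.5 -74.9 264.2] yaw -90.0 tilt [-0.06 -0.01] op 1.001 F [-0.8 -0.3 -0.1] q6 1.43
2730 0.12872998442347247 ((529.1869506835938, -70.77711486816406), (33.67131042480469, 103.27711486816406), 89.44950866699219)
```

View pics/w1.png

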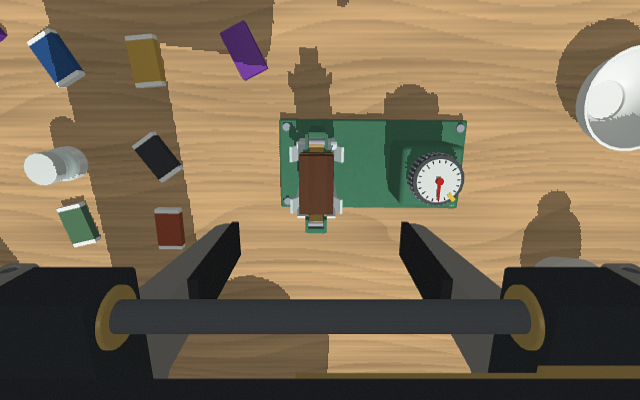

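>>> move_arm:
  rows: "50 -4 0 0 0 0 1;50 0 0 0 0 0 0.6;51 0 0 0 0 0 0.6;0 0 0 0 0 0 0;0 0 0 0 0 0 0"

```text
clock: 2.58
tool_pos: [0.5316, -0.0719, 0.1152]
orientation: [-2.222, 0.002, 2.219]
contact_force: [-0.4, -0.4, 0.7]
opening: 0.585
```

>>> move_arm:
  rows: "0 0 0 0 0 0 0;0 0 0 0 0 0 0"

```text
clock: 2.82
tool_pos: [0.5319, -0.0712, 0.1152]
orientation: [-2.224, 0.001, 2.218]
contact_force: [0.9, -0.4, 0.3]
opening: 0.368
```

>>> move_arm:
  rows: "-20 0 0 0 0 0 0;-40 0 0 0 0 0 0;-10 0 40 0 0 0 0;0 0 50 0 0 0 0;20 0 40 0 0 0 0"

```text
clock: 3.45
tool_pos: [0.4006, -0.0709, 0.1651]
orientation: [2.226, -0.001, -2.217]
contact_force: [-0.2, -1.3, -0.2]
opening: 0.366
```

>>> move_arm:
  rows: "50 0 0 0 0 0 0;50 0 0 0 0 0 0;40 0 0 0 0 0 0;14 0 0 0 0 0 0;0 0 0 0 0 0 0"

```text
clock: 4.08
tool_pos: [0.4011, -0.0708, 0.0097]
orientation: [-2.221, 0.0, 2.222]
contact_force: [0.9, -0.3, 0.0]
opening: 0.368
```

>>> move_arm:
  rows: "0 0 0 0 0 0 0.55;0 0 0 0 0 0 0.55;-40 0 0 0 0 0 1;-60 0 0 0 0 0 1;-60 -30 -5 0 0 0 1"

```text
clock: 4.7
tool_pos: [0.4055, -0.0435, 0.1679]
orientation: [-2.222, 0.003, 2.219]
contact_force: [1.3, -0.1, 0.8]
opening: 0.855
```

>>> move_arm:
  rows: "-30 -45 -7 0 0 0 1;0 -45 -8 0 0 0 1;0 -45 -8 0 0 0 1;0 -46 -9 0 0 0 1;0 0 0 0 0 0 1"

```text
clock: 5.32
tool_pos: [0.4382, 0.1405, 0.1962]
orientation: [2.222, 0.004, -2.219]
contact_force: [-0.5, -0.5, 1.4]
opening: 1.0
```

```bash
cat >> h.py <<'E'
def tiles(P,im,off=(0,0)):
    H=P[...,2]; m=((H>.0075)&(H<.017)).astype(np.uint8)
    m=cv2.morphologyEx(m,cv2.MORPH_OPEN,np.ones((3,3),np.uint8))
    n,l,st,ce=cv2.connectedComponentsWithStats(m); out=[]
    for i in range(1,n):
        if st[i,4]<300: continue
        k=l==i; r=cv2.minAreaRect((P[k][:,:2]*1000).astype(np.float32)); b=cv2.boxPoints(r)
        if not(52<max(r[1])<68 and 28<min(r[1])<42): continue
        e=[b[1]-b[0],b[2]-b[1]]; e=max(e,key=np.linalg.norm); a=np.degrees(np.arctan2(e[1],e[0]))%180
        u,v=ce[i].astype(int); out.append((r[0],a)); print('tile px',u,v,'xy',np.round(r[0],1),'size',np.round(r[1],1),'long axis %.1f'%a,'rgb',im[v,u])
    return out
E
python3 - <<'E'
from h import *
tool()
im,d,P,c=look('wrist','w2.png'); tiles(P,im)
E
```

```text
t 5.3 tcp [438.2 140.5 196.2] yaw -89.8 tilt [0.1  0.05] op 1.000 F [-0.5 -0.5  1.4] q6 1.87
tile px 316 79 xy [538.2 144. ] size [60.  34.4] long axis 33.8 rgb [44 45 47]
tile px 206 169 xy [441.7 269. ] size [60.2 34.9] long axis 13.7 rgb [ 84 123  93]
tile px 320 174 xy [436. 140.] size [33.7 60.4] long axis 179.4 rgb [94 46 30]
```

>>> move_arm:
  rows: "60 0 2 0 0 0 1;60 0 0 0 0 0 0.7;50 0 0 0 0 0 0.7;20 0 0 0 0 0 0.6;4 0 0 0 0 0 0.6"

```text
clock: 6.0
tool_pos: [0.4345, 0.1366, 0.0005]
orientation: [-2.218, 0.003, 2.224]
contact_force: [0.4, 0.1, -0.4]
opening: 0.61
```

>>> move_arm:
  rows: "0 0 0 0 0 0 0;0 0 0 0 0 0 0;0 0 0 0 0 0 0"
  grip_force: 45

```text
clock: 6.38
tool_pos: [0.4365, 0.1381, 0.0024]
orientation: [-2.223, -0.0, 2.219]
contact_force: [-0.6, -3.1, 8.2]
opening: 0.362
```

>>> move_arm:
  rows: "-50 0 0 0 0 0 0;-60 0 0 0 0 0 0;-60 0 0 0 0 0 0;0 42 -19 0 0 0 0;0 42 -19 0 0 0 0"

```text
clock: 7.0
tool_pos: [0.4746, 0.0535, 0.1732]
orientation: [2.225, 0.002, -2.217]
contact_force: [0.4, 0.0, -1.1]
opening: 0.365
```

>>> move_arm:
  rows: "0 42 -19 0 0 0 0;0 42 -19 0 0 0 0;0 43 -19 0 0 0 0;0 0 0 0 0 0 0;0 0 0 0 0 0 0"

```text
clock: 7.62
tool_pos: [0.53, -0.0727, 0.1714]
orientation: [-2.22, 0.001, 2.221]
contact_force: [-0.2, 1.5, -0.2]
opening: 0.362
```

```bash
python3 - <<'E'
from h import *
for i in range(4): tool(); im,d,P,c=look('wrist','w3.png')
np.savez('/tmp/w3',im=im,P=P); H=P[...,2]
m=(H>.1)&(H<.2)&(abs(P[...,0]-.53)<.08)&(abs(P[...,1]+.07)<.05)
for lo in range(100,200,6):
    k=m&(H>lo/1000)&(H<lo/1000+.006)
    if k.sum()>50: print(lo,k.sum(),np.round(cv2.minAreaRect((P[k][:,:2]*1000).astype(np.float32)),1) if 0 else cv2.minAreaRect((P[k][:,:2]*1000).astype(np.float32)))
E
```

```text
t 7.6 tcp [530.  -72.7 171.4] yaw -90.1 tilt [-0.02  0.02] op 0.362 F [-0.2  1.5 -0.2] q6 1.43
t 7.7 tcp [529.9 -72.3 171.4] yaw -90.0 tilt [-0.03  0.02] op 0.365 F [ 0.   0.1 -0.8] q6 1.43
t 7.7 tcp [529.9 -72.1 171.4] yaw -90.0 tilt [-0.02  0.02] op 0.363 F [ 0.5  0.7 -0.1] q6 1.43
t 7.8 tcp [530.  -72.  171.5] yaw -90.0 tilt [-0.01  0.01] op 0.366 F [ 0.8 -0.5 -0.7] q6 1.43
100 325 ((564.86181640625, -70.00061798095703), (49.9837760925293, 32.04579544067383), 89.59356689453125)
106 461 ((564.9321899414062, -71.09111022949219), (55.34336853027344, 32.03266525268555), 89.48883056640625)
112 73 ((571.4576416015625, -69.52666473388672), (18.280611038208008, 18.872777938842773), 89.60299682617188)
118 243 ((573.0721435546875, -71.06462097167969), (15.751112937927246, 21.89077377319336), 0.27496960759162903)
124 475 ((572.9754028320312, -70.99287414550781), (15.359691619873047, 21.678020477294922), 0.08326034992933273)
166 115 ((549.4598388671875, -70.3667221069336), (21.619678497314453, 51.379547119140625), 0.041660767048597336)
172 313 ((549.5369873046875, -71.60086822509766), (21.51611328125, 57.86985778808594), 0.2587366998195648)
178 6528 ((530.3507690429688, -71.64488220214844), (59.93898010253906, 58.726654052734375), 0.6388130784034729)
184 300 ((530.43896484375, -71.34046173095703), (20.478347778320312, 59.74786376953125), 0.37603864073753357)
190 341 ((530.5611572265625, -71.58661651611328), (20.233360290527344, 61.005767822265625), 0.28271493315696716)
196 258 ((530.4705200195312, -71.48234558105469), (20.342058181762695, 62.03499221801758), 0.4360907971858978)
```

View pics/w3.png

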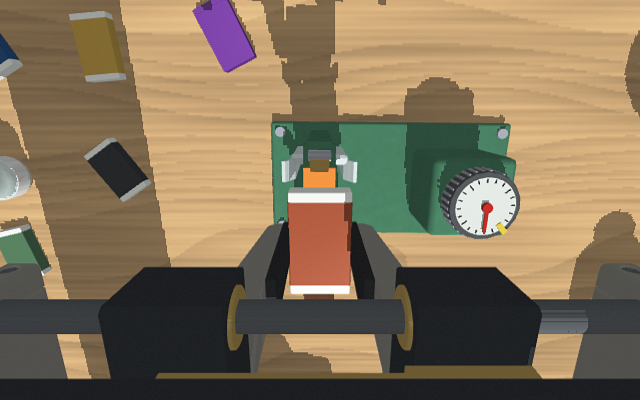

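>>> move_arm:
  rows: "40 1 0 0 0 0 0;18 0 0 0 0 0 0;10 0 0 0 0 0 0;8 0 0 0 0 0 0;6 0 0 0 0 0 0"

```text
clock: 8.45
tool_pos: [0.5305, -0.0728, 0.0899]
orientation: [-2.22, -0.001, 2.22]
contact_force: [-3.8, 6.4, 7.8]
opening: 0.361
```

>>> move_arm:
  rows: "6 0 0 0 0 0 0;5 0 0 0 0 0 0;4 0 0 0 0 0 0;0 0 0 0 0 0 0;0 0 0 0 0 0 0"

```text
clock: 9.07
tool_pos: [0.5305, -0.0728, 0.075]
orientation: [-2.22, -0.001, 2.22]
contact_force: [-2.2, 5.4, 3.0]
opening: 0.362
```

```bash
python3 - <<'E'
from h import *
tool(); im,d,P,c=look('wrist','w4.png'); tool()
H=P[...,2]
k=(abs(P[...,0]-.53)<.022)&(abs(P[...,1]+.071)<.012)&(H>.05)&(H<.12); print('tile top z',np.nanmedian(H[k]),k.sum())
for x in range(500,562,6):
    j=(abs(P[...,0]-x/1000)<.003)&(abs(P[...,1]+.071)<.012)&(H>.05)&(H<.14); print(x,np.round(np.nanmedian(H[j]),4),j.sum())
E
```

```text
t 9.1 tcp [530.5 -72.8  75. ] yaw -90.1 tilt [0.   0.09] op 0.362 F [-2.2  5.4  3. ] q6 1.43
t 9.1 tcp [530.5 -72.8  75. ] yaw -90.1 tilt [0.   0.09] op 0.363 F [-1.9  6.1  3.8] q6 1.43
tile top z 0.08382866231183256 3144
500 0.083 265
506 0.0839 464
512 0.0839 414
518 0.0838 420
524 0.0838 433
530 0.0838 452
536 0.0839 462
542 0.0838 469
548 0.0838 406
554 0.0957 159
560 0.1084 155
```

>>> move_arm:
  rows: "0 0 0 0 0 0 0.5;0 0 0 0 0 0 0.5;-30 0 0 0 0 0 0.55;-50 0 0 0 0 0 0.7;-50 -20 0 0 0 0 1"

```text
clock: 9.75
tool_pos: [0.5305, -0.0547, 0.2058]
orientation: [-2.221, 0.002, 2.221]
contact_force: [0.8, 1.5, -0.5]
opening: 0.746
```

>>> move_arm:
  rows: "0 -50 -2 0 0 0 1;0 -50 -2 0 0 0 1;0 -50 -2 0 0 0 1;0 -47 -2 0 0 0 1;0 0 0 0 0 0 1"

```text
clock: 10.38
tool_pos: [0.5388, 0.1456, 0.2044]
orientation: [2.221, 0.004, -2.219]
contact_force: [-0.2, -0.8, 0.0]
opening: 1.0
```

```bash
cat >> h.py <<'E'
def col():  # column top profile & gauge from scene camera
    im,d,P,c=look('scene'); H=P[...,2]
    return im,P
E
python3 - <<'E'
from h import *
tool()
im,d,P,c=look('wrist','w5.png'); tiles(P,im); H=P[...,2]
k=(abs(P[...,0]-.53)<.015)&(abs(P[...,1]+.071)<.015)&(H>.05); print('col top z',np.nanmedian(H[k]),k.sum())
tool()
E
```

```text
t 10.4 tcp [538.8 145.6 204.4] yaw -89.8 tilt [0.04 0.03] op 1.000 F [-0.2 -0.8  0. ] q6 1.83
tile px 126 30 xy [687.  348.4] size [35.4 60.5] long axis 122.0 rgb [113  61 155]
tile px 439 48 xy [670.4  19.9] size [60.  35.1] long axis 25.9 rgb [119  63 159]
tile px 217 57 xy [661.6 254.4] size [60.4 34.8] long axis 28.6 rgb [31 54 85]
tile px 322 60 xy [658.4 143.8] size [60.1 34.4] long axis 4.9 rgb [215 176  86]
tile px 29 75 xy [642.7 459.1] size [34.4 61. ] long axis 90.6 rgb [228 135 168]
tile px 321 171 xy [538.2 143.9] size [60.1 34.4] long axis 34.0 rgb [63 65 69]
col top z 0.09117900654604622 1069
t 10.4 tcp [538.6 144.  204.3] yaw -89.9 tilt [ 0.01 -0.01] op 0.998 F [-0.1 -0.3 -0.9] q6 1.83
```

>>> move_arm:
  rows: "50 0 0 -8.5 0 0 1;50 0 0 -8.5 0 0 0.7;50 0 0 -8.5 0 0 0.7;40 0 0 -8.5 0 0 0.6;12 0 0 0 0 0 0.6"

```text
clock: 11.05
tool_pos: [0.537, 0.1413, 0.0003]
orientation: [1.881, 0.574, -1.889]
contact_force: [-0.8, -0.3, 21.3]
opening: 0.609
```

>>> move_arm:
  rows: "0 0 0 0 0 0 0.5;0 0 0 0 0 0 0;0 0 0 0 0 0 0;0 0 0 0 0 0 0"

```text
clock: 11.55
tool_pos: [0.5396, 0.1429, 0.0035]
orientation: [1.886, 0.574, -1.882]
contact_force: [0.4, -1.9, 6.8]
opening: 0.365
```

```bash
python3 -c "
from h import *
tool()"
```

```text
t 11.6 tcp [539.6 142.9   3.5] yaw -56.1 tilt [0.11 0.01] op 0.365 F [ 0.4 -1.9  6.8] q6 1.24
```

>>> move_arm:
  rows: "-40 0 0 0 0 0 0;-50 0 0 8.5 0 0 0;-50 0 0 8.5 0 0 0;-40 0 0 8.5 0 0 0;0 0 0 8.4 0 0 0"

```text
clock: 12.18
tool_pos: [0.5407, 0.1436, 0.1864]
orientation: [-2.226, 0.003, 2.211]
contact_force: [-0.5, 0.4, -1.7]
opening: 0.366
```

>>> move_arm:
  rows: "0 43 2 0 0 0 0;0 43 2 0 0 0 0;0 43 2 0 0 0 0;0 43 2 0 0 0 0;0 42 1.5 0 0 0 0"

```text
clock: 12.8
tool_pos: [0.5291, -0.0723, 0.1827]
orientation: [2.222, 0.001, -2.221]
contact_force: [0.3, -0.3, -0.1]
opening: 0.368
```

>>> move_arm:
  rows: "0 0 0 0 0 0 0;0 0 0 0 0 0 0"

```text
clock: 13.05
tool_pos: [0.5293, -0.0706, 0.1824]
orientation: [-2.221, -0.001, 2.221]
contact_force: [0.3, 0.0, -0.2]
opening: 0.361
```

```bash
cat >> h.py <<'E'
def held():
    tool(); im,d,P,c=look('wrist','held.png'); t,_,_=tool(); H=P[...,2]*1000
    k=(abs(H-t[2]-9)<5)&(abs(P[...,1]*1000-t[1])<15)&(abs(P[...,0]*1000-t[0])<40)
    r=cv2.minAreaRect((P[k][:,:2]*1000).astype(np.float32)); print('held top z',np.round(np.nanmedian(H[k]),1),np.round(r[0],1),np.round(r[1],1),'%.1f'%r[2],'slope mm/m',np.round(np.polyfit(P[k][:,0],H[k],1)[0]))
E
python3 -c "
from h import *
held()"
```

```text
t 13.1 tcp [529.3 -70.6 182.4] yaw -90.0 tilt [0.   0.03] op 0.361 F [ 0.3  0.  -0.2] q6 1.43
t 13.1 tcp [529.4 -70.3 182.4] yaw -89.9 tilt [0.   0.02] op 0.365 F [ 0.1 -0.1 -0.4] q6 1.43
held top z 190.2 [528.4 -70.3] [30. 61.] 90.0 slope mm/m -7.0
```

>>> move_arm:
  rows: "50 0.5 -1 0 0 0 0;18 0 0 0 0 0 0;10 0 0 0 0 0 0;8 0 0 0 0 0 0;6 0 0 0 0 0 0"

```text
clock: 13.72
tool_pos: [0.531, -0.0705, 0.0911]
orientation: [2.221, 0.003, -2.219]
contact_force: [-2.0, 0.8, 6.8]
opening: 0.368
```

>>> move_arm:
  rows: "6 0 0 0 0 0 0;5 0 0 0 0 0 0;4 0 0 0 0 0 0;0 0 0 0 0 0 0;0 0 0 0 0 0 0"

```text
clock: 14.35
tool_pos: [0.5311, -0.0705, 0.0764]
orientation: [2.221, 0.003, -2.219]
contact_force: [-2.0, -0.0, 7.3]
opening: 0.359
```

```bash
python3 -c "
from h import *
held()"
```

```text
t 14.3 tcp [531.1 -70.5  76.4] yaw -89.9 tilt [0.06 0.  ] op 0.359 F [-2.  -0.   7.3] q6 1.43
t 14.4 tcp [531.  -70.5  76.4] yaw -89.9 tilt [0.05 0.  ] op 0.364 F [-2.1  0.2  7.3] q6 1.43
held top z 84.4 [530.1 -70.5] [69.4 30. ] 0.0 slope mm/m 10.0
```

>>> move_arm:
  rows: "0 0 0 0 0 0 0.5;0 0 0 0 0 0 0.5;-30 0 0 0 0 0 0.55;-50 0 0 0 0 0 0.7;-47 -14 -7 0 0 0 1"

```text
clock: 15.02
tool_pos: [0.537, -0.0574, 0.2038]
orientation: [2.22, 0.001, -2.222]
contact_force: [1.4, -0.7, -0.4]
opening: 0.75
```

>>> move_arm:
  rows: "0 -50 -30 0 0 0 1;0 -50 -30 0 0 0 1;0 -50 -30 0 0 0 1;0 -50 -30 0 0 0 1;0 0 0 0 0 0 1"

```text
clock: 15.65
tool_pos: [0.6583, 0.1465, 0.2018]
orientation: [2.22, 0.007, -2.219]
contact_force: [0.3, -0.6, 0.3]
opening: 0.995
```

```bash
python3 - <<'E'
from h import *
tool()
im,d,P,c=look('wrist','w6.png'); tiles(P,im); H=P[...,2]
im2,d2,P2,c=look('scene'); H=P2[...,2]
k=(abs(P2[...,0]-.53)<.012)&(abs(P2[...,1]+.071)<.012)&(H>.05); print('col top z',np.nanmedian(H[k]),k.sum())
tool()
E
```

```text
t 15.7 tcp [658.3 146.5 201.8] yaw -89.7 tilt [0.03 0.05] op 0.995 F [ 0.3 -0.6  0.3] q6 1.78
tile px 206 68 xy [769.5 268.1] size [35.2 59.8] long axis 153.4 rgb [70 40 94]
tile px 141 145 xy [687.3 348.3] size [34.6 61. ] long axis 122.2 rgb [112  58 152]
tile px 430 161 xy [670.6  19.8] size [60.2 34.9] long axis 26.0 rgb [114  59 153]
tile px 226 168 xy [661.8 254.3] size [60.  34.9] long axis 28.7 rgb [21 47 79]
tile px 322 171 xy [658.5 143.8] size [60.1 34.4] long axis 5.0 rgb [210 171  81]
tile px 51 183 xy [642.8 459.2] size [34.3 62.3] long axis 91.0 rgb [226 133 166]
col top z 0.0907528101862971 69
t 15.8 tcp [656.6 143.1 201.7] yaw -89.8 tilt [-0.07 -0.04] op 1.000 F [-0.1 -0.7  0.1] q6 1.78
```

>>> move_arm:
  rows: "55 -0.7 -2 -5 0 0 1;55 0 0 0 0 0 0.7;50 0 0 0 0 0 0.7;25 0 0 0 0 0 0.6;9 0 0 0 0 0 0.6"

```text
clock: 16.38
tool_pos: [0.6575, 0.1417, 0.0069]
orientation: [2.173, 0.094, -2.18]
contact_force: [-0.8, -0.1, -0.5]
opening: 0.605
```

>>> move_arm:
  rows: "4 0 0 0 0 0 0.5;0 0 0 0 0 0 0;0 0 0 0 0 0 0;0 0 0 0 0 0 0"

```text
clock: 16.88
tool_pos: [0.66, 0.1434, 0.0056]
orientation: [2.178, 0.097, -2.174]
contact_force: [-0.4, -1.4, 6.9]
opening: 0.362
```

```bash
python3 -c "
from h import *
tool()"
```

```text
t 16.9 tcp [660.  143.4   5.6] yaw -84.9 tilt [0.1  0.01] op 0.362 F [-0.4 -1.4  6.9] q6 1.69
```

>>> move_arm:
  rows: "0 0 0 0 0 0 0.5;3 0 0 0 0 0 0.5;0 0 0 0 0 0 0;0 0 0 0 0 0 0;0 0 0 0 0 0 0"

```text
clock: 17.5
tool_pos: [0.6591, 0.1433, 0.0012]
orientation: [2.176, 0.096, -2.176]
contact_force: [0.2, 0.5, 0.5]
opening: 0.363
```

>>> move_arm:
  rows: "-40 0 0 5 0 0 0;-60 0 0 0 0 0 0;-60 0 0 0 0 0 0;-20 24 15 0 0 0 0;0 48 29 0 0 0 0"

```text
clock: 18.12
tool_pos: [0.6169, 0.0718, 0.1839]
orientation: [2.226, 0.005, -2.214]
contact_force: [-0.5, -1.0, -1.0]
opening: 0.367
```

>>> move_arm:
  rows: "0 48 29 0 0 0 0;0 48 29 0 0 0 0;0 46 28 0 0 0 0;0 0 0 0 0 0 0;0 0 0 0 0 0 0"

```text
clock: 18.75
tool_pos: [0.5299, -0.0708, 0.1816]
orientation: [2.222, 0.001, -2.22]
contact_force: [-0.4, -0.5, -0.8]
opening: 0.363
```

```bash
python3 -c "
from h import *
held()"
```

```text
t 18.8 tcp [529.9 -70.8 181.6] yaw -90.0 tilt [0.05 0.01] op 0.363 F [-0.4 -0.5 -0.8] q6 1.43
t 18.8 tcp [530.1 -70.3 181.5] yaw -89.9 tilt [0.05 0.01] op 0.364 F [-0.2  0.7 -0. ] q6 1.43
held top z 192.0 [530.  -70.3] [60.3 30. ] 0.0 slope mm/m -9.0
```

>>> move_arm:
  rows: "50 0.5 0 0 0 0 0;18 0 0 0 0 0 0;10 0 0 0 0 0 0;8 0 0 0 0 0 0;6 0 0 0 0 0 0"

```text
clock: 19.42
tool_pos: [0.5305, -0.0704, 0.09]
orientation: [2.221, 0.003, -2.219]
contact_force: [-3.4, 0.8, 8.6]
opening: 0.363
```

>>> move_arm:
  rows: "6 0 0 0 0 0 0;5 0 0 0 0 0 0;4.5 0 0 0 0 0 0;0 0 0 0 0 0 0;0 0 0 0 0 0 0"

```text
clock: 20.05
tool_pos: [0.5306, -0.0704, 0.0749]
orientation: [2.221, 0.003, -2.219]
contact_force: [-2.3, 0.7, 9.7]
opening: 0.366
```

```bash
python3 -c "
from h import *
held()"
```

```text
t 20.1 tcp [530.6 -70.4  74.9] yaw -89.9 tilt [0.06 0.01] op 0.366 F [-2.3  0.7  9.7] q6 1.43
t 20.1 tcp [530.6 -70.4  74.9] yaw -89.9 tilt [0.06 0.01] op 0.361 F [-2.7  0.4  9.2] q6 1.43
held top z 85.4 [530.  -70.4] [30.  69.3] 90.0 slope mm/m 14.0
```

>>> move_arm:
  rows: "2 0 0 0 0 0 0;0 0 0 0 0 0 0.5;0 0 0 0 0 0 0.5;-30 0 0 0 0 0 0.55;-50 0 0 0 0 0 0.7"

```text
clock: 20.72
tool_pos: [0.5284, -0.0709, 0.1513]
orientation: [2.217, 0.002, -2.225]
contact_force: [0.9, -1.0, -0.3]
opening: 0.638
```

>>> move_arm:
  rows: "-47 -25 -10 0 0 0 1;0 -50 -20 0 0 0 1;0 -50 -20 0 0 0 1;0 -50 -20 0 0 0 1;0 -50 -20 0 0 0 1"

```text
clock: 21.35
tool_pos: [0.6197, 0.1559, 0.1989]
orientation: [2.221, 0.002, -2.22]
contact_force: [0.3, -0.5, -0.8]
opening: 1.0
```

>>> move_arm:
  rows: "0 -50 -20 0 0 0 1;0 -50 -21 0 0 0 1;0 0 0 0 0 0 1;0 0 0 0 0 0 1"

```text
clock: 21.85
tool_pos: [0.6595, 0.2537, 0.1983]
orientation: [2.219, 0.002, -2.221]
contact_force: [0.3, -0.2, -1.2]
opening: 1.0
```

```bash
cat >> h.py <<'E'
def pick():
    im,d,P,c=look('wrist'); ts=tiles(P,im)
    im2,d2,P2,c=look('scene'); H=P2[...,2]
    k=(abs(P2[...,0]-.53)<.012)&(abs(P2[...,1]+.071)<.012)&(H>.05); print('col top z',np.nanmedian(H[k]),k.sum())
    tool()
E
python3 -c "
from h import *
pick()"
```

```text
tile px 306 69 xy [769.8 268.2] size [34.4 60.3] long axis 153.2 rgb [74 43 98]
tile px 235 147 xy [687.4 348.6] size [34.5 60.1] long axis 122.5 rgb [112  57 152]
tile px 526 162 xy [670.7  20. ] size [60.6 35.3] long axis 26.5 rgb [111  58 151]
tile px 319 170 xy [661.7 254.6] size [60.3 34.5] long axis 28.3 rgb [26 48 78]
tile px 141 186 xy [642.6 459.5] size [35.2 61.3] long axis 90.8 rgb [225 133 165]
col top z 0.09139100583390969 68
t 21.9 tcp [659.6 252.7 198.8] yaw -90.0 tilt [-0.03 -0.02] op 1.003 F [ 0.4 -0.5 -0.2] q6 1.93
```

>>> move_arm:
  rows: "55 -2 -2 -7.1 0 0 1;55 0 0 -7.1 0 0 0.7;50 0 0 -7.1 0 0 0.7;20 0 0 -7.1 0 0 0.6;10 0 0 0 0 0 0.5"

```text
clock: 22.58
tool_pos: [0.6613, 0.2543, 0.0078]
orientation: [1.943, 0.491, -1.946]
contact_force: [-0.1, 0.4, 0.2]
opening: 0.588
```

>>> move_arm:
  rows: "6 0 0 0 0 0 0.5;0 0 0 0 0 0 0.5;0 0 0 0 0 0 0;0 0 0 0 0 0 0;0 0 0 0 0 0 0"

```text
clock: 23.2
tool_pos: [0.6626, 0.256, 0.0039]
orientation: [1.945, 0.493, -1.942]
contact_force: [-0.3, -0.9, 5.8]
opening: 0.364
```

```bash
python3 -c "
from h import *
tool()"
```

```text
t 23.2 tcp [662.6 256.    3.9] yaw -61.5 tilt [0.08 0.02] op 0.364 F [-0.3 -0.9  5.8] q6 1.44
```

>>> move_arm:
  rows: "-40 0 0 0 0 0 0;-60 0 0 9.5 0 0 0;-60 0 0 9.5 0 0 0;-19 0 0 9.5 0 0 0;0 47 19 0 0 0 0"

```text
clock: 23.82
tool_pos: [0.6448, 0.2111, 0.1845]
orientation: [-2.226, -0.002, 2.214]
contact_force: [0.7, -0.6, -0.6]
opening: 0.363
```

>>> move_arm:
  rows: "0 47 19 0 0 0 0;0 47 19 0 0 0 0;0 47 19 0 0 0 0;0 47 19 0 0 0 0;0 47 19 0 0 0 0"

```text
clock: 24.45
tool_pos: [0.547, -0.0274, 0.182]
orientation: [-2.222, 0.0, 2.221]
contact_force: [0.7, -0.1, -0.5]
opening: 0.358
```

>>> move_arm:
  rows: "0 45 18.5 0 0 0 0;0 0 0 0 0 0 0;0 0 0 0 0 0 0"

```text
clock: 24.82
tool_pos: [0.5296, -0.0709, 0.182]
orientation: [-2.221, 0.001, 2.22]
contact_force: [0.4, 0.7, -0.4]
opening: 0.362
```

```bash
python3 -c "
from h import *
held()"
```

```text
t 24.8 tcp [529.6 -70.9 182. ] yaw -90.1 tilt [0.03 0.02] op 0.362 F [ 0.4  0.7 -0.4] q6 1.44
t 24.9 tcp [529.7 -70.5 182. ] yaw -90.0 tilt [0.02 0.02] op 0.361 F [ 0.6  1.2 -0.8] q6 1.44
held top z 189.5 [527.7 -70.5] [30.  60.8] 90.0 slope mm/m -5.0
```

>>> move_arm:
  rows: "50 0.5 -2 0 0 0 0;18 0 0 0 0 0 0;10 0 0 0 0 0 0;8 0 0 0 0 0 0;6 0 0 0 0 0 0"
  grip_force: 55

```text
clock: 25.5
tool_pos: [0.5321, -0.0705, 0.0906]
orientation: [2.221, 0.001, -2.22]
contact_force: [-3.6, 1.1, 11.1]
opening: 0.365
```

>>> move_arm:
  rows: "6 0 0 0 0 0 0;5 0 0 0 0 0 0;4 0 0 0 0 0 0;0 0 0 0 0 0 0;0 0 0 0 0 0 0"

```text
clock: 26.12
tool_pos: [0.5321, -0.0705, 0.0758]
orientation: [2.222, 0.001, -2.22]
contact_force: [-3.3, 0.5, 10.6]
opening: 0.363
```

```bash
python3 -c "
from h import *
held()"
```

```text
t 26.1 tcp [532.1 -70.5  75.8] yaw -89.9 tilt [0.03 0.01] op 0.363 F [-3.3  0.5 10.6] q6 1.43
t 26.2 tcp [532.1 -70.5  75.8] yaw -89.9 tilt [0.03 0.01] op 0.364 F [-2.6  0.3  9.7] q6 1.43
held top z 83.5 [530.7 -70.5] [30.  68.1] 89.9 slope mm/m 6.0
```

>>> move_arm:
  rows: "0 0 0 0 0 0 0.5;0 0 0 0 0 0 0.5;-30 0 0 0 0 0 0.55;-50 0 0 0 0 0 0.7;-45 -20 3 0 0 0 1"

```text
clock: 26.8
tool_pos: [0.5286, -0.0518, 0.2013]
orientation: [-2.221, 0.002, 2.221]
contact_force: [0.3, -0.2, -0.9]
opening: 0.744
```

>>> move_arm:
  rows: "0 -53 14 0 0 0 1;0 -53 14 0 0 0 1;0 -53 14 0 0 0 1;0 -53 15 0 0 0 1;0 -53 15 0 0 0 1"

```text
clock: 27.42
tool_pos: [0.4558, 0.2154, 0.1999]
orientation: [-2.222, -0.0, 2.221]
contact_force: [0.2, 0.4, 0.2]
opening: 1.002
```

>>> move_arm:
  rows: "0 -53 15 0 0 0 1;0 0 0 0 0 0 1;0 0 0 0 0 0 1"

```text
clock: 27.8
tool_pos: [0.4413, 0.2663, 0.1996]
orientation: [2.22, 0.0, -2.221]
contact_force: [-0.1, 1.2, 0.8]
opening: 1.002
```

```bash
python3 -c "
from h import *
pick()
z=np.load('/tmp/scene.npz');P=z['P'];H=P[...,2]
m=((H>.03)&(H<.065)&(abs(P[...,0]-.5)<.1)&(abs(P[...,1]-.29)<.08)); print('jar',m.sum(),np.nanmin(P[m],0),np.nanmax(P[m],0))"
```

```text
tile px 317 171 xy [441.8 269.4] size [60.  34.5] long axis 13.4 rgb [50 74 57]
col top z 0.09070251708511634 65
t 27.9 tcp [441.7 265.4 199.7] yaw -90.1 tilt [-0.01 -0.03] op 0.999 F [ 0.1 -0.2 -0.3] q6 2.11
jar 169 [0.5119656  0.24280641 0.03018598] [0.55194346 0.28197835 0.05939161]
```

>>> move_arm:
  rows: "55 -4 0 -6.7 0 0 1;55 0 0 -6.8 0 0 0.7;50 0 0 0 0 0 0.7;20 0 0 0 0 0 0.6;10 0 0 0 0 0 0.5"

```text
clock: 28.52
tool_pos: [0.4414, 0.2689, 0.0087]
orientation: [2.096, 0.245, -2.099]
contact_force: [0.6, 0.8, 0.2]
opening: 0.59
```

>>> move_arm:
  rows: "7 0 0 0 0 0 0.5;0 0 0 0 0 0 0.5;0 0 0 0 0 0 0;0 0 0 0 0 0 0;0 0 0 0 0 0 0"

```text
clock: 29.15
tool_pos: [0.442, 0.2707, 0.0036]
orientation: [2.098, 0.248, -2.095]
contact_force: [0.5, -1.3, 5.7]
opening: 0.364
```

```bash
python3 -c "
from h import *
tool()"
```

```text
t 29.1 tcp [442.  270.7   3.6] yaw -76.5 tilt [0.07 0.03] op 0.364 F [ 0.5 -1.3  5.7] q6 1.88
```

>>> move_arm:
  rows: "-40 0 0 0 0 0 0;-60 0 0 6.7 0 0 0;-60 0 0 6.8 0 0 0;-19 0 0 0 0 0 0;0 49 -12.5 0 0 0 0"

```text
clock: 29.78
tool_pos: [0.4552, 0.2235, 0.1844]
orientation: [2.226, 0.007, -2.216]
contact_force: [0.4, -0.0, -0.5]
opening: 0.362
```

>>> move_arm:
  rows: "0 49 -12.5 0 0 0 0;0 49 -12.5 0 0 0 0;0 49 -12.5 0 0 0 0;0 49 -12.5 0 0 0 0;0 49 -12.5 0 0 0 0"

```text
clock: 30.4
tool_pos: [0.5165, -0.0251, 0.1821]
orientation: [-2.222, 0.0, 2.221]
contact_force: [0.0, 0.9, -0.5]
opening: 0.358
```

>>> move_arm:
  rows: "0 47 -12.5 0 0 0 0;0 0 0 0 0 0 0;0 0 0 0 0 0 0"

```text
clock: 30.78
tool_pos: [0.5284, -0.0702, 0.1817]
orientation: [-2.22, 0.001, 2.221]
contact_force: [-0.1, -0.7, 0.0]
opening: 0.356
```

```bash
python3 -c "
from h import *
held()"
```

```text
t 30.8 tcp [528.4 -70.2 181.7] yaw -90.1 tilt [-0.03  0.03] op 0.356 F [-0.1 -0.7  0. ] q6 1.44
t 30.8 tcp [528.4 -69.7 181.7] yaw -90.0 tilt [-0.03  0.02] op 0.358 F [-0.3  0.3 -0.4] q6 1.44
held top z 189.4 [528.  -69.7] [30.  60.3] 90.0 slope mm/m -6.0
```

>>> move_arm:
  rows: "50 1 -1.8 0 0 0 0;18 0 0 0 0 0 0;10 0 0 0 0 0 0;8 0 0 0 0 0 0;6 0 0 0 0 0 0"

```text
clock: 31.45
tool_pos: [0.5307, -0.0703, 0.091]
orientation: [2.221, 0.001, -2.22]
contact_force: [-3.3, 0.6, 12.9]
opening: 0.36
```

>>> move_arm:
  rows: "6 0 0 0 0 0 0;5 0 0 0 0 0 0;4 0 0 0 0 0 0;0 0 0 0 0 0 0;0 0 0 0 0 0 0"

```text
clock: 32.08
tool_pos: [0.5307, -0.0703, 0.0762]
orientation: [2.221, 0.001, -2.221]
contact_force: [-3.7, 0.5, 13.0]
opening: 0.365
```

```bash
python3 -c "
from h import *
held()"
```

```text
t 32.1 tcp [530.7 -70.3  76.2] yaw -89.9 tilt [0.02 0.01] op 0.365 F [-3.7  0.5 13. ] q6 1.43
t 32.1 tcp [530.7 -70.3  76.2] yaw -89.9 tilt [0.02 0.01] op 0.360 F [-3.3  1.1 12.3] q6 1.43
held top z 84.2 [529.8 -70.3] [30.  69.9] 90.0 slope mm/m 11.0
```

>>> move_arm:
  rows: "0 0 0 0 0 0 0.5;0 0 0 0 0 0 0.5;-30 0 0 0 0 0 0.55;-50 0 0 0 0 0 0.7;-50 30 0 0 0 0 1"

```text
clock: 32.75
tool_pos: [0.5303, -0.1003, 0.206]
orientation: [2.22, 0.003, -2.222]
contact_force: [1.1, -0.3, 0.0]
opening: 0.747
```

>>> move_arm:
  rows: "-20 50 0 0 0 0 1;0 50 0 0 0 0 1;0 0 0 0 0 0 1;0 0 0 0 0 0 1"

```text
clock: 33.25
tool_pos: [0.5302, -0.2009, 0.2244]
orientation: [-2.22, 0.0, 2.222]
contact_force: [0.4, 0.3, 0.4]
opening: 1.001
```

```bash
cat >> h.py <<'E'
def gauge(n='wrist',save='g.png',C=None):
    im,d,P,c=look(n); H=P[...,2]; hsv=cv2.cvtColor(im,cv2.COLOR_RGB2HSV)
    near=(abs(P[...,0]-.53)<.035)&(abs(P[...,1]+.201)<.035)&(H>.088)&(H<.115)
    q=(P[near&(H>.097)][:,:2]*1000).astype(np.float32); cc,r=cv2.minEnclosingCircle(q); print('bezel centre',np.round(cc,1),'r %.1f'%r)
    C=np.array(cc if C is None else C)
    for nm,m in (('yellow',(hsv[...,0]>20)&(hsv[...,0]<35)&(hsv[...,1]>130)),('red',((hsv[...,0]<6)|(hsv[...,0]>174))&(hsv[...,1]>130))):
        m=m&near; p=P[m][:,:2]*1000-C; p=p[np.linalg.norm(p,axis=1)>(14 if nm=='yellow' else 8)]; v=p.mean(0)
        print(nm,len(p),'rad %.3f'%(np.arctan2(-v[1],-v[0])),'at r %.1f'%np.linalg.norm(v))
    v,u=np.where(near); b=im[max(v.min()-50,0):v.max()+50,max(u.min()-130,0):u.max()+50,::-1]
    cv2.imwrite('pics/'+save,cv2.resize(b,None,fx=2,fy=2,interpolation=cv2.INTER_CUBIC))
E
python3 -c "
from h import *
gauge(); tool()
im2,d2,P2,c=look('scene'); H=P2[...,2]
k=(abs(P2[...,0]-.53)<.012)&(abs(P2[...,1]+.071)<.012)&(H>.05); print('col top z',np.nanmedian(H[k]),k.sum())
"
```

```text
bezel centre [ 527.8 -200.6] r 28.6
yellow 47 rad 0.689 at r 23.3
red 31 rad 2.310 at r 13.7
t 33.3 tcp [ 530.3 -200.5  224.4] yaw -90.0 tilt [-0.05  0.05] op 0.998 F [-0.9 -0.4 -0.3] q6 1.21
col top z 0.09194097699422854 65
```

View pics/g.png

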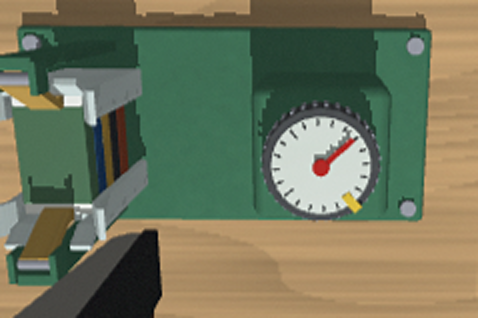

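>>> move_arm:
  rows: "50 0 0 0 0 0 1;50 0 0 0 0 0 1;25 0 0 0 0 0 1;8 0 0 0 0 0 0.8;3 0 0 0 0 0 0.75"
  grip_force: 15

```text
clock: 33.98
tool_pos: [0.531, -0.201, 0.0891]
orientation: [2.221, 0.001, -2.221]
contact_force: [0.3, 0.2, 1.1]
opening: 0.802
```

>>> move_arm:
  rows: "0 0 0 0 0 0 0.7;0 0 0 0 0 0 0.5;0 0 0 0 0 0 0.5;0 0 0 0 0 0 0.5"

```text
clock: 34.48
tool_pos: [0.5313, -0.2013, 0.0898]
orientation: [-2.223, 0.001, 2.219]
contact_force: [0.1, 4.6, 6.2]
opening: 0.604
```

```bash
python3 -c "
from h import *
tool()"
```

```text
t 34.5 tcp [ 531.3 -201.3   89.8] yaw -90.1 tilt [0.09 0.02] op 0.604 F [0.1 4.6 6.2] q6 1.21
```

Gripped (0.604 × 92 ≈ 56 mm). Next: turn it anticlockwise by 91°.

>>> move_arm:
  rows: "0 0 0 -9 0 0 0.5;0 0 0 -9 0 0 0.5;0 0 0 -9 0 0 0.5;0 0 0 -9 0 0 0.5;0 0 0 -9 0 0 0.5"

```text
clock: 35.1
tool_pos: [0.5302, -0.1992, 0.0897]
orientation: [1.76, 0.736, -1.758]
contact_force: [-2.2, 16.2, 13.0]
opening: 0.601
```

>>> move_arm:
  rows: "0 0 0 -9 0 0 0.5;0 0 0 -9 0 0 0.5;0 0 0 -9 0 0 0.5;0 0 0 -9 0 0 0.5;0 0 0 -10 0 0 0.5"

```text
clock: 35.72
tool_pos: [0.5279, -0.1988, 0.0894]
orientation: [1.194, 1.227, -1.195]
contact_force: [-10.2, 14.6, 18.7]
opening: 0.603
```

>>> move_arm:
  rows: "0 0 0 0 0 0 0.5;0 0 0 0 0 0 0.5"

```text
clock: 35.98
tool_pos: [0.5279, -0.1991, 0.0892]
orientation: [1.198, 1.224, -1.199]
contact_force: [-8.5, 13.3, 15.8]
opening: 0.604
```

```bash
python3 -c "
from h import *
tool(); gauge('wrist','g2.png',(529.5,-200.8))"
```

```text
t 36.0 tcp [ 527.9 -199.1   89.2] yaw 0.9 tilt [-0.31  0.25] op 0.604 F [-8.5 13.3 15.8] q6 -0.38
bezel centre [ 530.1 -193.8] r 35.4
yellow 113 rad 2.273 at r 22.7
red 87 rad 2.229 at r 13.0
```

View pics/g2.png

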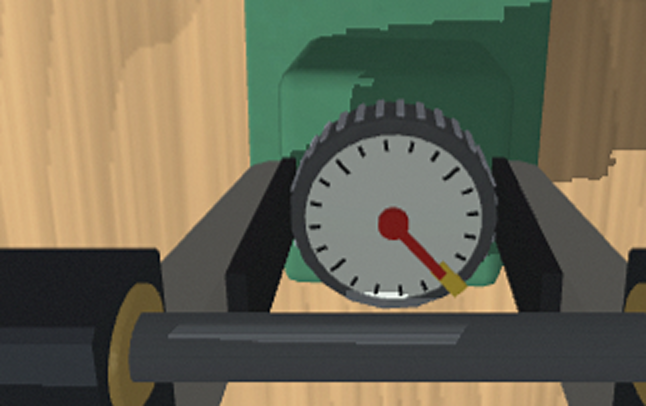

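>>> move_arm:
  rows: "0 0 0 0 0 0 0.8;0 0 0 0 0 0 0.8;0 0 0 0 0 0 0.8;-30 0 0 0 0 0 0.8;-50 0 0 9 0 0 0.8"

```text
clock: 36.65
tool_pos: [0.5294, -0.2014, 0.1681]
orientation: [1.313, 1.141, -1.316]
contact_force: [1.2, -0.2, 0.0]
opening: 0.799
```

>>> move_arm:
  rows: "-50 0 0 10.2 0 0 1;0 0 0 10.2 0 0 1;0 0 0 10.2 0 0 1;0 0 0 10.2 0 0 1;0 0 0 10.2 0 0 1"

```text
clock: 37.28
tool_pos: [0.5306, -0.2019, 0.2188]
orientation: [1.92, 0.525, -1.92]
contact_force: [0.2, 1.2, 0.0]
opening: 1.0
```

>>> move_arm:
  rows: "0 0 0 10.2 0 0 1;0 0 0 10.2 0 0 1;0 0 0 10.2 0 0 1;0 0 0 0 0 0 1;0 0 0 0 0 0 1"

```text
clock: 37.9
tool_pos: [0.5306, -0.2017, 0.2188]
orientation: [2.216, 0.011, -2.216]
contact_force: [0.1, 0.1, -0.3]
opening: 1.003
```

```bash
python3 -c "
from h import *
tool(); gauge('wrist','g3.png'); gauge('wrist','g3.png',(529.5,-200.8))"
```

```text
t 37.9 tcp [ 530.6 -201.7  218.8] yaw -89.4 tilt [-0. -0.] op 1.003 F [ 0.1  0.1 -0.3] q6 1.19
bezel centre [ 527.7 -200.6] r 28.7
yellow 48 rad 2.312 at r 23.8
red 31 rad 2.310 at r 13.5
bezel centre [ 527.8 -200.8] r 28.8
yellow 48 rad 2.261 at r 22.5
red 27 rad 2.219 at r 13.0
```

View pics/g3.png

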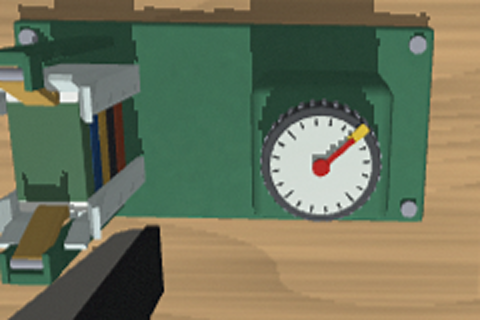

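>>> move_arm:
  rows: "0 -44 43 0.6 0 0 1;0 -44 43 0 0 0 1;20 -43 44 0 0 0 1;0 0 0 0 0 0 1;0 0 0 0 0 0 1"
  grip_force: 20

```text
clock: 38.62
tool_pos: [0.403, -0.0722, 0.2001]
orientation: [-2.223, 0.003, 2.219]
contact_force: [0.5, 0.0, 0.8]
opening: 0.996
```

```bash
python3 -c "
from h import *
tool(); im,d,P,c=look('wrist'); H=P[...,2]; m=(H>.018)&(H<.03)&(abs(P[...,0]-.4)<.06)&(abs(P[...,1]+.07)<.06)
print(m.sum(),np.nanmedian(H[m]),cv2.minAreaRect((P[m][:,:2]*1000).astype(np.float32))); tool()"
```

```text
t 38.6 tcp [403.  -72.2 200.1] yaw -90.1 tilt [ 0.1  -0.03] op 0.996 F [0.5 0.  0.8] q6 1.39
1610 0.023096332404692388 ((398.1833190917969, -70.18624114990234), (33.98527145385742, 59.997840881347656), 89.37677001953125)
t 38.7 tcp [403.5 -72.5 200.2] yaw -90.2 tilt [ 0.11 -0.03] op 0.999 F [ 0.1 -0.3 -0.4] q6 1.39
```

>>> move_arm:
  rows: "60 -2 5 0 0 0 1;60 0 0 0 0 0 0.7;45 0 0 0 0 0 0.6;20 0 0 0 0 0 0.6;5 0 0 0 0 0 0.55"

```text
clock: 39.3
tool_pos: [0.3975, -0.0706, 0.0083]
orientation: [-2.217, 0.005, 2.221]
contact_force: [-0.1, -0.1, 1.4]
opening: 0.587
```

>>> move_arm:
  rows: "0 0 0 0 0 0 0.5;0 0 0 0 0 0 0;0 0 0 0 0 0 0;0 0 0 0 0 0 0;0 0 0 0 0 0 0"

```text
clock: 39.92
tool_pos: [0.3982, -0.0703, 0.0104]
orientation: [-2.222, 0.005, 2.217]
contact_force: [-0.4, -1.6, 8.5]
opening: 0.371
```

>>> move_arm:
  rows: "-50 0 0 0 0 0 0;-60 0 0 0 0 0 0;-60 0 -35 0 0 0 0;0 0 -48 0 0 0 0;0 0 -48 0 0 0 0"

```text
clock: 40.55
tool_pos: [0.5265, -0.0705, 0.1753]
orientation: [-2.223, 0.005, 2.216]
contact_force: [-0.3, 0.0, 1.2]
opening: 0.369
```

>>> move_arm:
  rows: "0 0 0 0 0 0 0;0 0 0 0 0 0 0"

```text
clock: 40.8
tool_pos: [0.5233, -0.0703, 0.1731]
orientation: [-2.217, 0.004, 2.222]
contact_force: [-0.3, 0.1, -0.7]
opening: 0.367
```

```bash
python3 -c "
from h import *
tool(); im,d,P,c=look('wrist'); t,_,_=tool(); H=P[...,2]*1000; m=(abs(H-t[2]-15)<5)&(abs(P[...,1]*1000-t[1])<14)&(abs(P[...,0]*1000-t[0])<40)
print(m.sum(),np.nanmedian(H[m]),cv2.minAreaRect((P[m][:,:2]*1000).astype(np.float32)),np.polyfit(P[m][:,0],H[m],1)[0])"
```

```text
t 40.8 tcp [523.3 -70.3 173.1] yaw -90.2 tilt [-0.11  0.01] op 0.367 F [-0.3  0.1 -0.7] q6 1.44
t 40.9 tcp [523.  -70.3 173.1] yaw -90.2 tilt [-0.1   0.01] op 0.368 F [-0.7 -0.5 -0.1] q6 1.44
5471 185.7280020592396 ((523.1900024414062, -70.3302001953125), (60.91923141479492, 27.991130828857422), 0.00029651139630004764) -6.488818603991733
```

>>> move_arm:
  rows: "0 0.5 -6.6 0 0 0 0;30 0 0 0 0 0 0;18 0 0 0 0 0 0;6 0 0 0 0 0 0;0 0 0 0 0 0 0"

```text
clock: 41.48
tool_pos: [0.5306, -0.071, 0.1195]
orientation: [-2.218, 0.004, 2.221]
contact_force: [-2.2, 0.2, -0.3]
opening: 0.371
```

>>> move_arm:
  rows: "2 0 0 0 0 0 0;0 0 0 0 0 0 0"

```text
clock: 41.72
tool_pos: [0.5305, -0.0711, 0.1182]
orientation: [-2.218, 0.004, 2.221]
contact_force: [-6.5, 0.2, 2.9]
opening: 0.369
```

```bash
python3 -c "
from h import *
tool()"
```

```text
t 41.7 tcp [530.5 -71.1 118.2] yaw -90.2 tilt [-0.06 -0.  ] op 0.369 F [-6.5  0.2  2.9] q6 1.44
```

>>> move_arm:
  rows: "0 0 1.2 0 0 0 0;1 0 0 0 0 0 0;0 0 0 0 0 0 0"

```text
clock: 42.1
tool_pos: [0.5298, -0.0711, 0.1169]
orientation: [-2.219, 0.004, 2.22]
contact_force: [-5.3, -0.3, 5.3]
opening: 0.364
```

>>> move_arm:
  rows: "0 0 0 0 0 0 0.45;0 0 0 0 0 0 0.6;0 0 0 0 0 0 0.6;-20 0 0 0 0 0 0.7;-50 0 0 0 0 0 1"

```text
clock: 42.72
tool_pos: [0.5285, -0.0708, 0.1853]
orientation: [-2.214, 0.004, 2.224]
contact_force: [1.3, -1.0, 0.2]
opening: 0.786
```

>>> move_arm:
  rows: "-50 30 0 0 0 0 1;0 40 0 0 0 0 1;0 0 0 0 0 0 1;0 0 0 0 0 0 1"

```text
clock: 43.22
tool_pos: [0.5294, -0.1406, 0.236]
orientation: [-2.218, 0.005, 2.22]
contact_force: [-1.1, 1.1, -0.2]
opening: 0.998
```

```bash
python3 -c "
from h import *
tool(); gauge('wrist','g4.png')
im,d,P,c=look('wrist'); H=P[...,2]; m=(H>.122)&(H<.142)&(abs(P[...,1]+.071)<.025)&(abs(P[...,0]-.53)<.036)&(im.max(-1)<140)
r=cv2.minAreaRect((P[m][:,:2]*1000).astype(np.float32)); print(m.sum(),np.nanmedian(H[m]),r); A=np.c_[P[m][:,:2],np.ones(m.sum())]; print('slopes',np.linalg.lstsq(A,H[m],rcond=None)[0])
b=cv2.imread('pics/g4.png')
cv2.imwrite('pics/w9.png',im[:,:,::-1])"
```

```text
t 43.2 tcp [ 529.4 -140.6  236. ] yaw -90.3 tilt [-0.05  0.04] op 0.998 F [-1.1  1.1 -0.2] q6 1.31
bezel centre [ 527.9 -200.5] r 28.7
yellow 41 rad 2.306 at r 23.9
red 29 rad 2.304 at r 13.8
2532 0.1286915487169071 ((532.4329223632812, -70.54231262207031), (34.46641159057617, 67.01294708251953), 89.85357666015625)
slopes [0.02536191 0.01329195 0.11604161]
```

View pics/w9.png

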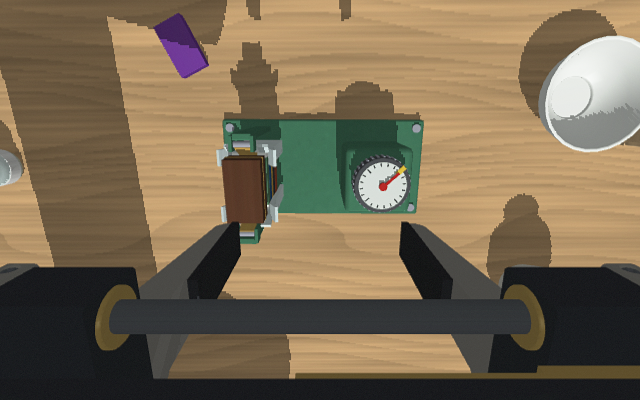

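```bash
python3 -c "
from h import *
im,d,P,c=look('scene'); z=np.load('/tmp/scene.npz'); 
t=P[...,2]; m=(t>.124)&(t<.135)&(abs(P[...,0]-.53)<.06)&(abs(P[...,1]+.071)<.03)&(im.max(-1)<120); print('block scene',m.sum(),np.nanmean(P[m],0))
dz=np.abs(P[...,2]-z['P'][...,2])>.02; dz&=(P[...,0]<1.0)
n,l,st,ce=cv2.connectedComponentsWithStats(dz.astype(np.uint8)); print([(tuple(np.round(ce[i])),st[i,4]) for i in range(1,n) if st[i,4]>25])
bot.hand_in(); tool()"
```

```text
block scene 281 [ 0.53406682 -0.07155618  0.12817874]
[((np.float64(9.0), np.float64(12.0)), np.int32(498)), ((np.float64(227.0), np.float64(71.0)), np.int32(13300)), ((np.float64(24.0), np.float64(114.0)), np.int32(2288))]
the job is handed in; nothing more can be done
the job is handed in; nothing more can be done
```

I loaded all five tiles (rust, black, ochre, blue, then green on top) and turned the bezel to the pointer. I then put the cover block back on the hooks and handed the job in at about 43 s of the 210 s allowed.

**Last checks:**
- **Tiles:** after each one was let go, the top of the stack read 91–92 mm, which is latch height. I didn't re-measure the tiles once the block was back over them.
- **Gauge:** zero mark and pointer both read 2.31 rad at the end, so they agree to within 0.01 rad.
- **Cover block:** its top is at 128.7 mm, the same as at the start, and its measured tilt is about 0.03 rad.
- **Other things on the bench:** comparing the scene camera's depth with the start showed changes only around the arm and in two patches by the image border, none on a bystander. This check only catches height changes over about 20 mm, so a small slide of the flat brush or scraper would not show.
- **Robot:** the gripper was open and clear of everything.

**One disagreement:** the block's position along x. The gripper let go of it about 0.5 mm from the axis. The later camera outlines put it about 3 mm off (wrist) and 4 mm off (scene). Those outlines probably include hook and bracket pixels; the wrist one came out 67 mm long for a 60 mm block. Either way it is inside the 6 mm limit. I noticed no tile being knocked and no slackening of the grip.

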